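# Stack the collars on the fret-slotting jig

### The job

Set up the fret-slotting jig: slide the wide aluminium collar sideways out of its parking bay into the lane, then push it along onto the level rod until it is fully home against the wooden head block. Only then do the same with the narrow collar, until it is flat against the wide one, and finally swing the brass keeper fully shut across the lane behind them. Keep both collars flat on the jig's bed, never lifted or tipped, and leave everything else on the bench where it lies.

Things in the scene. Friction and masses are not known exactly. Their poses are not given: they have to be found in the camera images.
- jig: fret-slot indexing jig fixed to the bench, plywood baseplate 8 mm thick (the bed). Origin on the bench below the shoulder, on the lane's centre line; +y runs along lane and rod towards the shoulder, +x across the lane away from the parking bays, z up. The dark wooden head block, 75 mm wide and 64 mm high above the bed, has its flat face, the shoulder, at y = 0
- lane_fence (a point): middle of the fence's inner face, at bed height: steel strip 8 mm thick, 12 mm high, along the lane's far side at jig x = +28.5 mm from y = -230 mm to 0. It squares a collar pushed against it
- lane_guide (a point): mouth end of the straight guide's inner face, at bed height: strip 12 mm high on the lane's bay side at jig x = -30 mm, from y = -80 mm to 0, making the lane 58.5 mm wide there; its flared mouth reaches out to y = -97 mm, x = -42 mm (outer edge). Beyond that the lane is open to the bays
- bay_a (a point): centre of the outlined parking bay (64 x 52 mm) nearer the rod, on the bed: jig x = -76 mm, y = -134 mm
- bay_b (a point): centre of the other, like bay: jig x = -76 mm, y = -192 mm
- wide_collar: wide square collar of smooth anodised aluminium, which slides easily, standing on the bed: 56 mm across (its x), 56 mm high, 44 mm thick along its y; a bore of 21 mm runs along y, 28 mm above its foot. Origin at the centre of its underside. Starts in either bay. Fully home it lies with its end face on the shoulder: x = 0, y = -22 mm in the jig's frame. About 0.33 kg
- narrow_collar: as the wide collar, but only 24 mm thick along its y. Starts in the other bay. Fully home its end face lies on the wide collar: x = 0, y = -56 mm in the jig's frame. About 0.18 kg
- keeper (a joint): angle of the brass keeper, a bar swinging level about a pivot beyond the fence: 0 (at its stop) = shut, square across the lane over the rod, behind the home collars; starts open at 1.75 to 2.05, outside the lane. At angle q it points from the pivot along (-cos q, -sin q) in jig x, y. Bar 12 mm thick, 74 mm long, 40 to 56 mm above the bed; stays where it is left
- keeper_pivot (a point): the keeper's pivot, at the bar's mid-height; x = +58 mm, y = -78 mm in the jig's frame; a pillar 14 mm across stands below it
- keeper_pin (a point): top of the small upright pin (10 mm across, 18 mm tall) on the keeper's bar, 66 mm from the pivot, 82 mm above the bench
- rod_tip (a point): centre of the free end of the level steel locating rod: 16 mm across, axis 28 mm above the bed along jig x = 0, from the shoulder to y = -92 mm; its last 11 mm taper to 8 mm
- sanding_block: bystander: red aluminium sanding block, 45 x 110 x 28 mm, on the bench beyond the jig
- nut_file: bystander: slim chrome nut file with a round wooden handle, 170 mm long, about 14 mm high, on the bench beyond the jig; origin at the handle's front end, blade towards its +y
- bone_nut: bystander: white bone nut, 7 x 44 x 10 mm, lying on the jig's baseplate on the robot's side of the rod
- leveling_beam: bystander: steel leveling beam, 400 x 38 x 22 mm
- fret_hammer: bystander: small hammer lying on the bench
- polish_tin: bystander: round tin, 72 mm across, 55 mm high
- radius_block: bystander: pale wooden radius block, 100 x 50 x 30 mm
Things that resemble listed ones, but are neither listed nor needed, are in the scene too. Leave any red look-alike of the wide_collar alone.

How it is judged:
On the way, in this order (a step that is already met when the one before it is completed fails the run):
1. the wide collar is fully home on the rod while the narrow one is not yet threaded (y of wide_collar in the frame of jig between -0.025 and -0.019 m and x of wide_collar in the frame of jig between -0.004 and 0.004 m and z of wide_collar in the frame of jig below 0.011 m and angle between the y axis of wide_collar and the y axis of jig, either way round below 0.09 rad and y of narrow_collar in the frame of jig below -0.1 m), for 0.2 s.
2. the narrow collar is fully home against the wide one, the keeper still open (y of wide_collar in the frame of jig between -0.025 and -0.019 m and x of wide_collar in the frame of jig between -0.004 and 0.004 m and z of each of wide_collar, narrow_collar in the frame of jig below 0.011 m and angle between the y axis of each of wide_collar, narrow_collar and the y axis of jig, either way round below 0.09 rad and y of narrow_collar in the frame of jig between -0.0595 and -0.053 m and x of narrow_collar in the frame of jig between -0.004 and 0.004 m and value of joint keeper above 0.5 rad), for 0.2 s.
3. the keeper is shut behind both collars (y of wide_collar in the frame of jig between -0.025 and -0.019 m and x of wide_collar in the frame of jig between -0.004 and 0.004 m and z of each of wide_collar, narrow_collar in the frame of jig below 0.011 m and angle between the y axis of each of wide_collar, narrow_collar and the y axis of jig, either way round below 0.09 rad and y of narrow_collar in the frame of jig between -0.0595 and -0.053 m and x of narrow_collar in the frame of jig between -0.004 and 0.004 m and value of joint keeper below 0.08 rad), for 0.2 s.
At the end, for the whole second after the job is handed in: Both collars are threaded on the rod and at rest, flat on the bed (within 3 mm) and centred in the lane (within 4 mm): the wide one within 3 mm of the shoulder, the narrow one behind it within 3.5 mm of its home place, both square to the rod within 0.09 rad; the keeper is shut to within 0.08 rad (all of step 3 and linear speed of each of wide_collar, narrow_collar below 0.01 m/s); the robot touches nothing.
It fails at once if wide collar lifted more than 8 mm off the bed or tipped more than 0.25 rad (z of wide_collar in the frame of jig above 0.016 m or angle between wide_collar's own z axis and vertical above 0.25 rad).
It fails at once if narrow collar lifted more than 8 mm off the bed or tipped more than 0.25 rad (z of narrow_collar in the frame of jig above 0.016 m or angle between narrow_collar's own z axis and vertical above 0.25 rad).
It fails at once if a bystander moved more than 20 mm (distance of any of sanding_block, nut_file, bone_nut, leveling_beam, fret_hammer, polish_tin, radius_block from where it was at the start of the episode above 0.02 m).
It also fails if it takes over 72 s, if anything falls off the work surface, if the arm or the gripper's body presses on something with over 40 N, if the wrist force passes 120 N, or if a joint passes its speed limit or range.

### The arm

A 6-joint arm with a two-finger parallel gripper is mounted at the origin on the work surface. World frame = base frame: x ahead of the robot, y to its left, z up, the work surface at z = 0. Lengths are in m, angles in rad, forces in N, time in s.
With the tool pointing down it reaches from about 0.3 to 0.75 m from the base axis. Payload 8.5 kg.
Tool frame: the origin (TCP) lies at the very end of the fingers, on their centre line; the grasp point (between the pads) lies 19 mm behind it; z points along the fingers, y is the line along which they close (so a half turn about z gives the same grasp; the last joint's range is limited). The gripper opens to 85 mm and grips with 20 to 120 N. Pads are 22 mm wide; open, the fingers measure 114 mm over their backs; the gripper's body (76 mm by 85 mm) begins 54 mm behind the grasp point. The pads swing forward as they close: fully open they stand 13 mm farther back than shut.
Start: joints at [-1.394, 0.381, 1.297, -0, 1.464, -0.215], TCP at [0.21, -0.508, 0.231] pointing down, gripper open.
Joint ranges: [-3.11, 3.11], [-0.89, 2.33], [0.22, 2.48], [-1.42, 4.56], [0.17, 2.85], [-2.88, 2.88]. Speed limits (rad/s): [2.39, 2.39, 3.14, 3.14, 3.14, 3.14].

### API

Orientations are given as a rotation vector (axis times angle).
In Python, from bench import arm, capture, get_calibration gives the robot as it stands. The module is installed in compiled form; this text tells all that it offers.
- The arm moves only by the tool move_arm, never from a script. Its argument "commands" is text: rows parted by semicolons, each of 5 numbers parted by spaces: the shift along the tool's x, y, z scaled (see below), then the turn about the tool's z scaled (see below), then the opening, from -1 (shut) to 1 (fully open). In form: x y z twist hand; .... A call has 1 to 5 rows; each row shifts and turns the commanded pose from where the row before left it, along the tool's axes as they then stand; what a row does not reach is not made up. The controller multiplies each number of a shift by 10 cm and each number of a turn by 30 degrees. A row lasts 1/8 s, in which the tool goes at most 62.5 mm and 10.7 degrees, less where a joint would pass 70% of its speed; a pose out of reach is approached as far as the arm can. A call with a number of a shift or a turn outside -1 to 1 is refused whole. A call with a gripper value outside its range is refused whole. The fingers move at their own pace and stop on an object; the grip force is fixed at half the most. Time passes only in rows, so rows that do not move let the fingers close. It gives the time, the measured TCP pose, the force, the opening and the grip force at its end, in the units of the state.
- arm.read_state(): the state, without advancing time (a new reading comes with each control period).
- capture(name): name is "side" or "top" or "wrist"; returns (picture, depth): 384x512x3 uint8, red, green, blue; 384x512 float32, m along the optical axis (not along the pixel's ray), 0 where there is no reading.
- get_calibration(name): a dict with "camera_matrix" (3x3 intrinsics, pixels), "k1" (the pictures are not rectified: a ray, as slopes to the right and down, at radius r is drawn at 1 + k1 r^2 times it, then the intrinsics apply), "camera_from_world" (4x4, takes a point from world to camera coordinates). Camera axes: x right, y up, looking along -z (the intrinsics and any distortion apply to the point x, -y, -z); pixel columns grow to the right and rows downward; lengths in m; the calibration is good to about 2 mm. A picture is of the moment at which its call begins: read the wrist's pose just before it. get_calibration takes no time and is no camera call; for the wrist camera it gives the pose at the moment of the call.
- arm.finish_job(): hands the job in; it is judged then, once.
The state is a dict: "t": time; "joints": joint angles; "joint_vel": joint speeds; "effort": joint torques, N m; "tcp_pos": TCP position; "orientation": TCP orientation; "contact_force": force on the tool from outside, world axes, zero at the start; "wrist_torque": the same for the moment, N m; "width": opening from 0.0 (shut) to 1.0 (fully open); "finger_force": force on a finger pad.
Only numpy, scipy, OpenCV 4.12 (cv2) and the standard library are available. Lean on these libraries where they do the work, as an engineer would, in place of code of your own. Each camera call takes 0.05 s, during which the arm holds its last target. There are 200 camera calls.

## Working session

There is one attempt and no reset: what is moved stays moved. The work goes in short steps, Python scripts to look and compute and a tool call to move; the robot and the scene stay as the last step left them, time stands still between calls to the robot, and variables do not carry over. Pictures are saved under pics/ and viewed, at most 10 in all, crops included, and the job is handed in when it is done.

Besides the shell and the picture viewer there is one more tool, called after ">>>" as name(argument=value, ...) on one line, values as JSON. move_arm: Moves the arm, as the interface text tells. Its arguments: {"type":"object","properties":{"commands":{"type":"string"}},"required":["commands"]}

```bash
mkdir -p pics
cat > h.py <<'E'
import numpy as np, cv2
from bench import arm, capture, get_calibration
def save(name,f,crop=None,s=1):
    im,d=capture(name); np.save('pics/'+f+'_d.npy',d); cv2.imwrite('pics/'+f+'_raw.png',im[...,::-1])
    if crop: im=im[crop[1]:crop[3],crop[0]:crop[2]]
    im=cv2.resize(im,None,fx=s,fy=s,interpolation=cv2.INTER_CUBIC)
    cv2.imwrite('pics/'+f+'.png',im[...,::-1]); return d
def ray(c,u,v):
    K=c['camera_matrix'];k=c['k1']
    p=cv2.undistortPoints(np.array([[[u,v]]],float),K,np.array([k,0,0,0.]))[0,0]
    T=np.linalg.inv(c['camera_from_world'])
    return T[:3,3],T[:3,:3]@np.array([p[0],-p[1],-1.])
def at_z(c,u,v,z):
    o,r=ray(c,u,v); return o+r*(z-o[2])/r[2]
def at_d(c,u,v,d):
    o,r=ray(c,u,v); return o+r*d
def proj(c,P):
    p=c['camera_from_world']@np.append(P,1); s=np.array([p[0],-p[1]])/-p[2]
    s=s*(1+c['k1']*(s@s)); q=c['camera_matrix']@np.append(s,1); return q[:2]
E
python3 - <<'E'
from h import *
np.set_printoptions(precision=4,suppress=True)
save('top','top0',None,1.56);save('side','side0',None,1.56)
print(arm.read_state())
for n in('top','side'):
    c=get_calibration(n);print(n,c['camera_matrix'],c['k1'],np.linalg.inv(c['camera_from_world']))
E
```

```text
{'t': 0.1, 'joints': array([-1.3943,  0.3811,  1.2982,  0.    ,  1.4636, -0.2153]), 'joint_vel': array([ 0.0002, -0.0006, -0.0027, -0.0003,  0.0002, -0.0007]), 'effort': array([  0.0035, -44.9222, -23.1656,  -0.0002,   0.0036,   0.    ]), 'tcp_pos': array([ 0.21  , -0.5081,  0.2308]), 'orientation': array([-3.0802, -0.6113, -0.0001]), 'contact_force': array([1.0766, 0.2711, 0.2974]), 'wrist_torque': array([-0.0295, -0.0366,  0.0017]), 'finger_force': 0.0, 'width': 1.0024013245674515}
top [[398.9691   0.     255.1203]
 [  0.     398.9691 192.2281]
 [  0.       0.       1.    ]] -0.06885391602089012 [[-0.0833  0.9726 -0.2172  0.3166]
 [-0.9965 -0.0802  0.0233 -0.0165]
 [ 0.0053  0.2184  0.9758  1.2256]
 [ 0.      0.      0.      1.    ]]
side [[390.4639   0.     257.155 ]
 [  0.     390.4639 193.3985]
 [  0.       0.       1.    ]] 0.017731515537940324 [[-0.9993  0.0088 -0.0366  0.5223]
 [-0.0317 -0.7204  0.6928  0.7626]
 [-0.0202  0.6935  0.7202  0.9091]
 [ 0.      0.      0.      1.    ]]
```

View pics/top0.png

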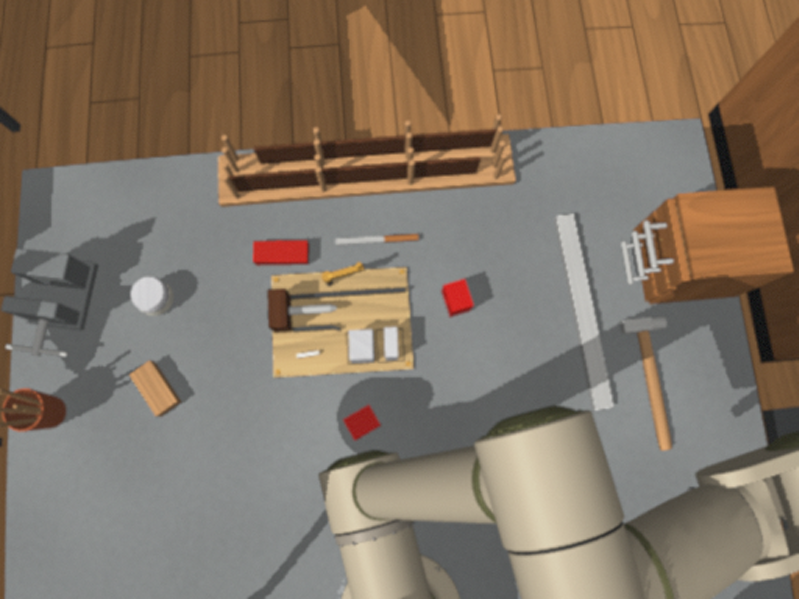

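View pics/side0.png

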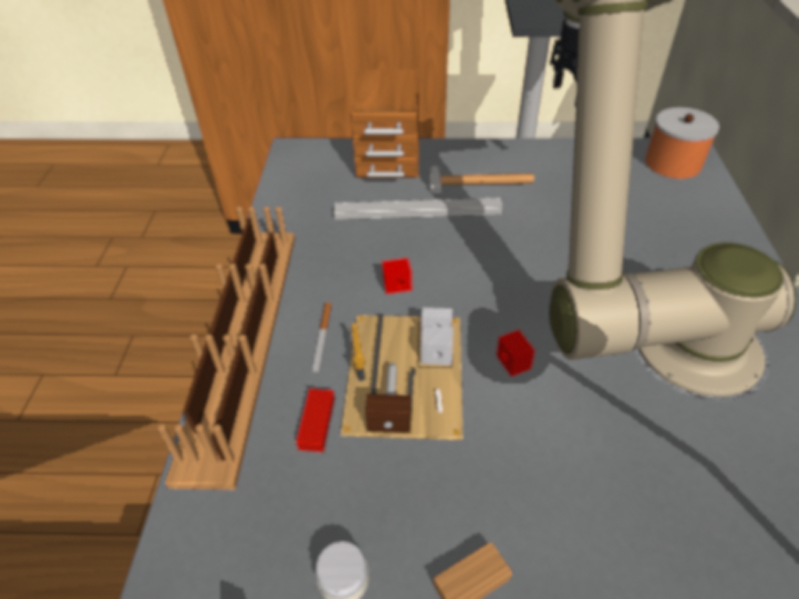

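The top view (799x599) shows the jig at around (340,320). The head block is at (278,310) and the rod tip at about (335,309). The wide collar is in bay_a at (361,345), the narrow one in bay_b at (391,343), and the open keeper at (343,271). The red cubes are decoys. Next I'll enlarge.

Run:
```python
import cv2
a=cv2.imread('pics/top0_raw.png')[162:248,166:274]; b=cv2.imread('pics/side0_raw.png')[194:286,212:304]
cv2.imwrite('pics/topc.png',cv2.resize(a,None,fx=7,fy=6.9,interpolation=cv2.INTER_CUBIC))
cv2.imwrite('pics/topc.png',cv2.resize(a,None,fx=6.9,fy=6.9,interpolation=cv2.INTER_CUBIC))
```

```text
(no output)
```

View pics/topc.png

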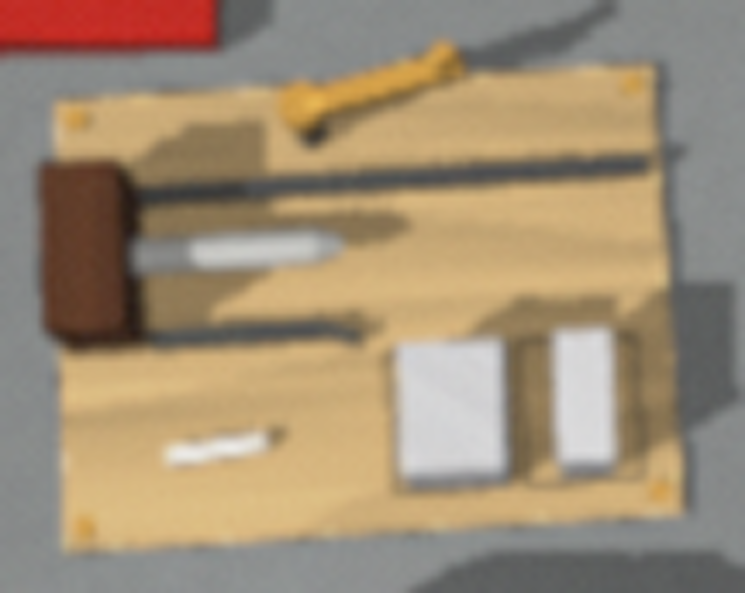

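```bash
cat > fit.py <<'E'
from h import *
from scipy.optimize import least_squares
def J(p,q): # jig->world
    c,s=np.cos(p[2]),np.sin(p[2]); return np.array([p[0]+c*q[0]-s*q[1],p[1]+s*q[0]+c*q[1],q[2]])
def fit(c,pts,x0):
    f=lambda p:np.concatenate([proj(c,J(p,q))-uv for uv,q in pts])
    r=least_squares(f,x0,loss='soft_l1'); return r.x,f(r.x).reshape(-1,2)
E
python3 - <<'E'
from fit import *
np.set_printoptions(precision=4,suppress=True)
c=get_calibration('top'); S=lambda u,v:(np.array([u,v])/6.9+(166-.43,162-.43))
pts=[(S(118,165),(.0375,0,.072)),(S(128,333),(-.0375,0,.072)),(S(300,103),(.058,-.078,.064)),(S(343,243),(0,-.092,.036)),(S(650,163),(.0325,-.230,.020))]
p,r=fit(c,pts,[.45,0.1,0]);print(p);print(r)
i=lambda P:(lambda d:np.array([np.cos(p[2])*d[0]+np.sin(p[2])*d[1],-np.sin(p[2])*d[0]+np.cos(p[2])*d[1]]))(P[:2]-p[:2])
for n,u,v,z in [('pin',445,55,.082),('wTL',395,345,.064),('wTR',502,340,.064),('wBR',507,472,.064),('wBL',400,477,.064),('nTL',553,333,.064),('nTR',612,331,.064),('nBR',615,462,.064),('nBL',558,466,.064)]:
    P=at_z(c,*S(u,v),z); print(n,P,i(P))
E
```

```text
[ 0.5756  0.1687 -0.0031]
[[ 0.2088 -0.5064]
 [-0.1949 -0.1232]
 [-0.1484  0.5111]
 [ 0.2353  0.5734]
 [-0.0933 -0.4035]]
pin [0.6462 0.0247 0.082 ] [ 0.071  -0.1437]
wTL [0.5247 0.0557 0.064 ] [-0.0506 -0.1132]
wTR [0.5231 0.0099 0.064 ] [-0.052 -0.159]
wBR [0.4664 0.012  0.064 ] [-0.1088 -0.157 ]
wBL [0.468  0.0573 0.064 ] [-0.1073 -0.1117]
nTL [ 0.5244 -0.0121  0.064 ] [-0.0507 -0.181 ]
nTR [ 0.5232 -0.0374  0.064 ] [-0.0519 -0.2062]
nBR [ 0.4668 -0.034   0.064 ] [-0.1082 -0.203 ]
nBL [ 0.4671 -0.0097  0.064 ] [-0.108  -0.1788]
```

>>> move_arm(commands="0.47 -0.39 0 0 1; 0.47 -0.39 0 0 1; 0.47 -0.39 0 0 1; 0.47 -0.39 0 0 1; 0.47 -0.39 0 0 1")

```text
t: 0.72
tcp_pos: [0.3532, -0.2365, 0.2312]
orientation: [-3.081, -0.611, -0.0]
contact_force: [1.5, -0.5, -0.1]
width: 1.0
finger_force: 0.0
```

>>> move_arm(commands="0.47 -0.39 0 0 1; 0.47 -0.39 0 0 1; 0.47 -0.39 0 0 1; 0.47 -0.39 0 0 1; 0.2 -0.2 0 0 1")

```text
t: 1.35
tcp_pos: [0.4784, 0.0064, 0.231]
orientation: [-3.08, -0.616, 0.001]
contact_force: [-0.3, -0.2, -0.6]
width: 1.002
finger_force: 0.0
```

>>> move_arm(commands="0 0 0 -0.35 1; 0 0 0 -0.35 1; 0 0 0 -0.35 1; 0 0 0 -0.35 1; 0 0 0 -0.35 1")

```text
t: 1.98
tcp_pos: [0.4776, 0.0038, 0.231]
orientation: [-2.487, -1.919, 0.001]
contact_force: [-0.0, -0.2, -0.3]
width: 0.997
finger_force: 0.0
```

>>> move_arm(commands="0 0 0 -0.35 1; 0 0 0 -0.15 1; 0 0 0 0 1; 0 0 0 0 1")

```text
t: 2.48
tcp_pos: [0.4777, 0.0038, 0.2312]
orientation: [-2.224, -2.219, 0.0]
contact_force: [0.1, -0.5, 0.2]
width: 1.0
finger_force: 0.0
```

Run:
```python
from h import *
from scipy.spatial.transform import Rotation as R
np.set_printoptions(precision=4,suppress=True)
s=arm.read_state(); c=get_calibration('wrist'); np.savez('pics/w1.npz',**c)
save('wrist','w1',None,1.56)
print(s['t'],s['tcp_pos'],s['joints'],R.from_rotvec(s['orientation']).as_matrix(),c['k1'],np.linalg.inv(c['camera_from_world']))
```

```text
2.475 [0.4777 0.0038 0.2312] [-0.2406  0.2541  1.4879 -0.      1.3999 -0.2382] [[ 0.0025  1.     -0.0002]
 [ 1.     -0.0025  0.    ]
 [ 0.     -0.0002 -1.    ]] -0.03348276684379513 [[ 1.      0.0018  0.0005  0.4777]
 [-0.0019  0.9582  0.2861  0.0769]
 [ 0.     -0.2861  0.9582  0.3726]
 [ 0.      0.      0.      1.    ]]
```

View pics/w1.png

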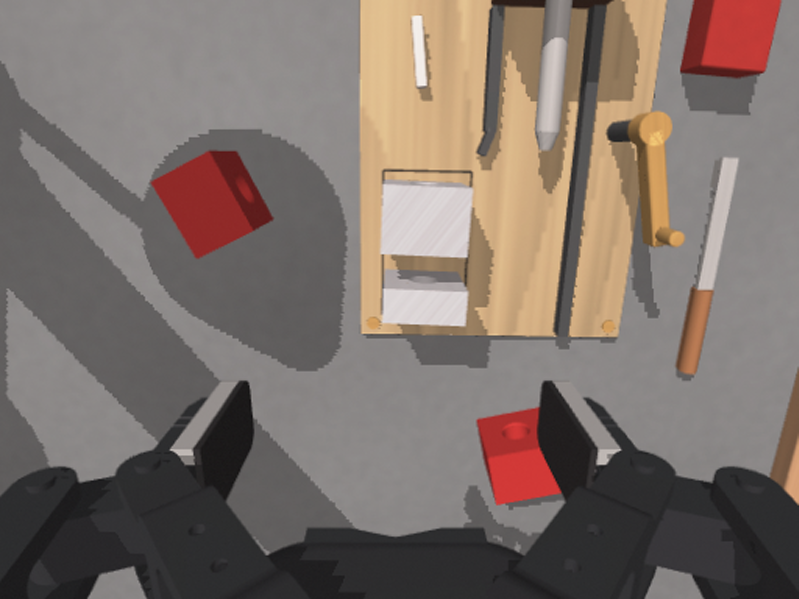

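The wrist view (799x599) shows the rod tip at (546,148), the fence's inner top edge from (588,10) to (556,333), and the keeper pivot at (655,126). The wide collar's top spans (382..472, 181..258) and the narrow one's (383..467, 287..325).

Run:
```python
from fit import *
np.set_printoptions(precision=4,suppress=True)
c=dict(np.load('pics/w1.npz')); S=lambda u,v:((np.array([u,v])+.5)/1.5625-.5)
for n,u,v,z in [('fenceTop',588,10,.02),('fenceEnd',556,333,.02),('fenceEndR',569,334,.02),('rodtip',546,149,.036),('pivot',655,127,.064),('pin',676,239,.082),('guideflare',483,153,.02),('guidein',502,10,.02),('guidein2',494,128,.02),
 ('wTL',386,181,.064),('wTR',473,185,.064),('wBR',470,258,.064),('wBL',382,254,.064),('nTL',383,287,.064),('nTR',467,290,.064),('nBR',466,326,.064),('nBL',383,322,.064)]:
    print(n,at_z(c,*S(u,v),z))
```

```text
fenceTop [0.6024 0.1661 0.02  ]
fenceEnd [ 0.6008 -0.0567  0.02  ]
fenceEndR [ 0.6109 -0.0576  0.02  ]
rodtip [0.5769 0.0789 0.036 ]
pivot [0.6339 0.0919 0.064 ]
pin [0.6468 0.027  0.082 ]
guideflare [0.5381 0.0762 0.02  ]
guidein [0.5465 0.1656 0.02  ]
guidein2 [0.5449 0.0927 0.02  ]
wTL [0.4717 0.0597 0.064 ]
wTR [0.5253 0.0573 0.064 ]
wBR [0.5252 0.0115 0.064 ]
wBL [0.4688 0.0141 0.064 ]
nTL [ 0.4692 -0.0077  0.064 ]
nTR [ 0.5241 -0.0099  0.064 ]
nBR [ 0.5245 -0.0349  0.064 ]
nBL [ 0.469  -0.0319  0.064 ]
```

>>> move_arm(commands="0.32 0.2 0 0 1; 0 0 0.5 0 1; 0 0 0.5 0 1; 0 0 0.5 0 1; 0 0 0 0 1")

```text
t: 3.15
tcp_pos: [0.4962, 0.036, 0.0791]
orientation: [-2.219, -2.216, 0.006]
contact_force: [0.2, -0.2, 1.4]
width: 0.999
finger_force: 0.0
```

>>> move_arm(commands="0 0.01 0.3 0 1; 0 0 0.27 0 1; 0 0 0 0 1; 0 0 0 0 -1; 0 0 0 0 -1")

```text
t: 3.78
tcp_pos: [0.4997, 0.0356, 0.0261]
orientation: [2.221, 2.219, 0.003]
contact_force: [-1.2, -0.6, 7.5]
width: 0.644
finger_force: 62.4
```

>>> move_arm(commands="0 0 0 0 -1; 0 0 0 0 -1; 0 0 0 0 -1; 0 0 0 0 -1")

```text
t: 4.28
tcp_pos: [0.4996, 0.0356, 0.0261]
orientation: [2.221, 2.219, 0.003]
contact_force: [-0.3, 0.5, 6.6]
width: 0.646
finger_force: 62.4
```

>>> move_arm(commands="0 0.2 -0.01 0 -1; 0 0.25 0 0 -1; 0 0.2 0 0 -1; 0 0.05 0 0 -1; 0 0 0 0 -1")

```text
t: 4.9
tcp_pos: [0.5692, 0.0356, 0.0261]
orientation: [2.221, 2.219, 0.002]
contact_force: [2.0, -0.1, 2.7]
width: 0.645
finger_force: 64.4
```

>>> move_arm(commands="0 0.02 0 0 -1; 0 0.01 0 0 -1; 0 0 0 0 -1; 0 0.01 0 0 -1; 0 0 0 0 -1")

```text
t: 5.52
tcp_pos: [0.572, 0.0357, 0.0262]
orientation: [-2.222, -2.22, 0.0]
contact_force: [-2.9, -0.3, 5.6]
width: 0.645
finger_force: 65.1
```

>>> move_arm(commands="0 0.01 0 0 -1; 0 0 0 0 -1; 0 0 0 0 -1")

```text
t: 5.9
tcp_pos: [0.573, 0.0358, 0.0262]
orientation: [-2.222, -2.22, 0.0]
contact_force: [-2.0, -0.8, 5.9]
width: 0.646
finger_force: 65.1
```

>>> move_arm(commands="0 0.01 0 0 -1; 0 0 0 0 -1; 0 0 0 0 -1")

```text
t: 6.28
tcp_pos: [0.574, 0.0358, 0.0261]
orientation: [-2.222, -2.22, 0.0]
contact_force: [-2.7, -0.4, 5.9]
width: 0.646
finger_force: 65.1
```

>>> move_arm(commands="0 0.01 0 0 -1; 0 0 0 0 -1; 0 0 0 0 -1")

```text
t: 6.65
tcp_pos: [0.575, 0.0357, 0.0262]
orientation: [-2.222, -2.22, 0.0]
contact_force: [-3.2, -0.1, 6.4]
width: 0.647
finger_force: 65.1
```

>>> move_arm(commands="0 0.01 0 0 -1; 0 0 0 0 -1; 0 0 0 0 -1")

```text
t: 7.02
tcp_pos: [0.576, 0.0358, 0.0262]
orientation: [-2.222, -2.22, 0.0]
contact_force: [-3.3, -0.5, 5.6]
width: 0.648
finger_force: 65.1
```

>>> move_arm(commands="0 0.01 0 0 -1; 0 0 0 0 -1; 0 0 0 0 -1")

```text
t: 7.4
tcp_pos: [0.5769, 0.0358, 0.0261]
orientation: [-2.222, -2.22, 0.001]
contact_force: [-3.4, -0.3, 5.6]
width: 0.651
finger_force: 65.1
```

Run:
```python
from h import *
c=get_calibration('wrist'); np.savez('pics/w2.npz',**c)
save('wrist','w2',None,1.56)
```

```text
(no output)
```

View pics/w2.png

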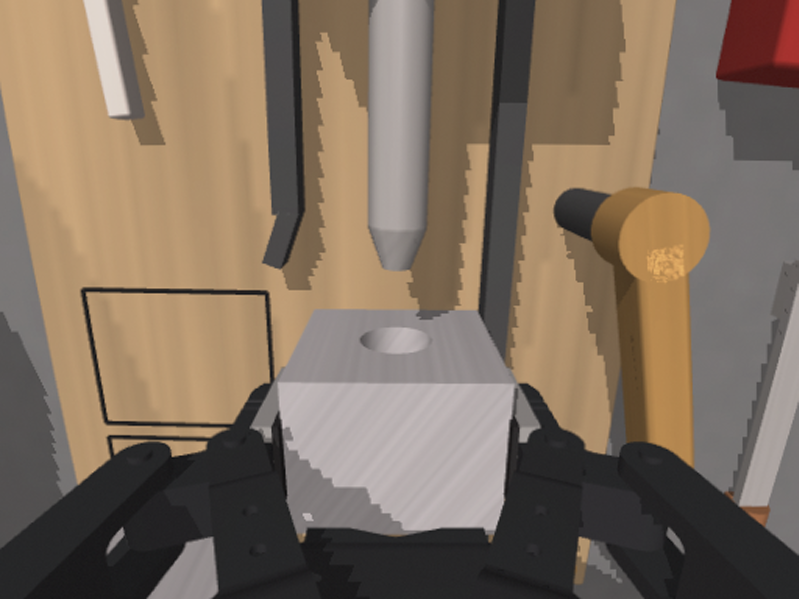

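>>> move_arm(commands="0 0.01 0 0 -1; 0 0 0 0 -1; 0.15 0 0 0 -1; 0.15 0 0 0 -1; 0 0 0 0 -1")

```text
t: 8.07
tcp_pos: [0.5775, 0.0668, 0.0262]
orientation: [-2.221, -2.22, 0.001]
contact_force: [-5.5, 3.1, 7.4]
width: 0.645
finger_force: 65.2
```

>>> move_arm(commands="0.15 0 0 0 -1; 0.15 0 0 0 -1; 0.15 0 0 0 -1; 0.15 0 0 0 -1; 0 0 0 0 -1")

```text
t: 8.7
tcp_pos: [0.5785, 0.1269, 0.0261]
orientation: [-2.221, -2.222, -0.002]
contact_force: [-2.0, 4.1, 5.8]
width: 0.649
finger_force: 65.0
```

>>> move_arm(commands="0.12 0 0 0 -1; 0.06 0 0 0 -1; 0 0 0 0 -1; 0.02 0 0 0 -1; 0 0 0 0 -1")

```text
t: 9.32
tcp_pos: [0.5789, 0.1454, 0.0261]
orientation: [2.222, 2.22, 0.001]
contact_force: [-0.6, -1.3, 5.9]
width: 0.645
finger_force: 65.0
```

>>> move_arm(commands="0.02 0 0 0 -1; 0 0 0 0 -1; 0.02 0 0 0 -1; 0 0 0 0 -1; 0 0 0 0 -1")

```text
t: 9.95
tcp_pos: [0.5789, 0.1488, 0.0261]
orientation: [2.222, 2.219, 0.0]
contact_force: [-1.2, -5.0, 4.8]
width: 0.649
finger_force: 64.9
```

>>> move_arm(commands="0.02 0 0 0 -1; 0 0 0 0 -1; 0.02 0 0 0 -1; 0 0 0 0 -1; 0 0 0 0 -1")

```text
t: 10.58
tcp_pos: [0.5788, 0.1489, 0.0262]
orientation: [2.221, 2.215, -0.008]
contact_force: [-3.8, -25.9, 8.9]
width: 0.647
finger_force: 65.4
```

>>> move_arm(commands="-0.03 0 0 0 -1; 0 0 0 0 0.6; 0 0 0 0 0.6; 0 0 0 0 0.6; 0 0 0 0 0.6")

```text
t: 11.2
tcp_pos: [0.5788, 0.1509, 0.0252]
orientation: [-2.222, -2.221, 0.0]
contact_force: [0.3, 0.3, 0.1]
width: 0.8
finger_force: 0.0
```

>>> move_arm(commands="0 0 -0.5 0 0.8; 0 0 -0.5 0 0.8; 0 0 -0.2 0 1; 0 0 0 0 1; 0 0 0 0 1")

```text
t: 11.82
tcp_pos: [0.5783, 0.1507, 0.1439]
orientation: [-2.221, -2.219, 0.003]
contact_force: [-0.1, -0.0, -0.5]
width: 1.0
finger_force: 0.0
```

Run:
```python
from h import *
print(arm.read_state()['tcp_pos'])
c=get_calibration('wrist'); np.savez('pics/w3.npz',**c)
save('wrist','w3',None,1.56)
```

```text
[0.57830454 0.15066839 0.14394119]
```

View pics/w3.png

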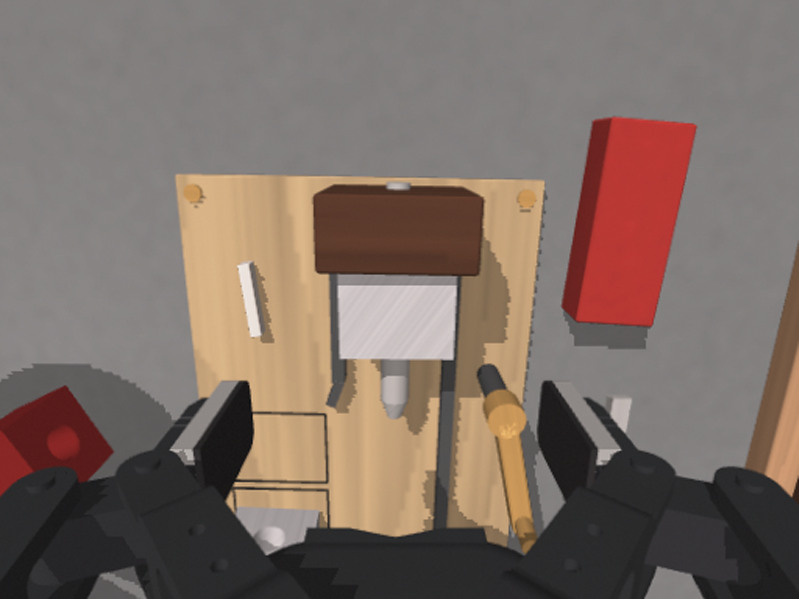

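Run:
```python
from fit import *
np.set_printoptions(precision=4,suppress=True)
c=dict(np.load('pics/w3.npz')); S=lambda u,v:((np.array([u,v])+.5)/1.5625-.5)
for n,u,v,z in [('blockL',316,271,.072),('blockR',479,274,.072),('wTL',339,284.5,.064),('wTR',457,287,.064),('wBL',340,358,.064),('wBR',454,360,.064),('tip',394,413,.036),('pivot',505,412,.064)]:
    print(n,at_z(c,*S(u,v),z))
```

```text
blockL [0.5424 0.1727 0.072 ]
blockR [0.6153 0.1713 0.072 ]
wTL [0.5515 0.1643 0.064 ]
wTR [0.6067 0.1631 0.064 ]
wBL [0.5507 0.1271 0.064 ]
wBR [0.6066 0.126  0.064 ]
tip [0.577  0.0807 0.036 ]
pivot [0.6335 0.0973 0.064 ]
```

The wide collar is home: its back edge is at y≈.127 and the shoulder at ≈.172, and the contact force reached 26 N. Next is the narrow collar.

>>> move_arm(commands="-0.43 -0.2 0 0 1; -0.43 -0.2 0 0 1; -0.43 -0.2 0 0 1; -0.43 -0.21 0 0 1; 0 0 0 0 1")

```text
t: 12.5
tcp_pos: [0.4965, -0.0233, 0.1444]
orientation: [-2.225, -2.215, 0.002]
contact_force: [0.3, -0.3, 0.6]
width: 1.004
finger_force: 0.0
```

>>> move_arm(commands="0 0 0 0 1; 0 0 0.3 0 1; 0 0 0.3 0 1; 0 0 0 0 1; 0 0 0 0 1")

```text
t: 13.12
tcp_pos: [0.4984, -0.0208, 0.0861]
orientation: [2.221, 2.221, 0.001]
contact_force: [1.4, 0.0, 0.0]
width: 0.999
finger_force: 0.0
```

>>> move_arm(commands="0 -0.01 0.3 0 1; 0 0 0.3 0 1; 0 0 0 0 1; 0 0 0 0 -1; 0 0 0 0 -1")

```text
t: 13.75
tcp_pos: [0.4976, -0.0214, 0.0269]
orientation: [2.221, 2.219, 0.002]
contact_force: [-0.8, 0.7, 5.3]
width: 0.646
finger_force: 62.0
```

>>> move_arm(commands="0 0 0 0 -1; 0 0 0 0 -1; 0 0 0 0 -1; 0 0 -0.01 0 -1; 0 0 0 0 -1")

```text
t: 14.38
tcp_pos: [0.497, -0.0213, 0.0269]
orientation: [2.222, 2.22, 0.001]
contact_force: [-1.8, 1.0, 4.4]
width: 0.648
finger_force: 63.9
```

>>> move_arm(commands="0 0.2 0 0 -1; 0 0.25 0 0 -1; 0 0.25 0 0 -1; 0 0.1 0 0 -1; 0 0 0 0 -1")

```text
t: 15.0
tcp_pos: [0.5761, -0.0215, 0.027]
orientation: [-2.221, -2.22, 0.002]
contact_force: [-4.7, -1.1, 8.1]
width: 0.646
finger_force: 64.7
```

Run:
```python
from h import *
print(arm.read_state()['tcp_pos'])
save('wrist','w4',None,1.56)
```

```text
[ 0.5760671  -0.02147207  0.02701173]
```

View pics/w4.png

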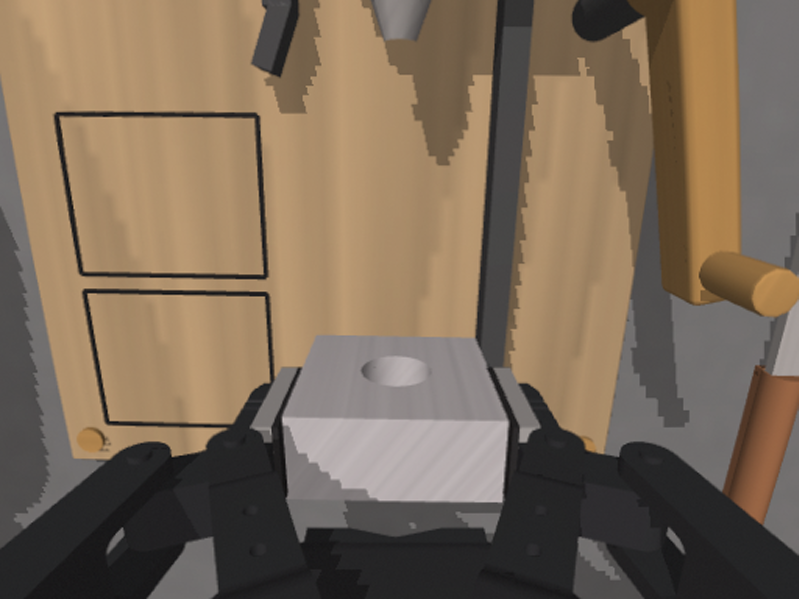

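The narrow collar is squared beside the fence, with its bore centred at (395,371) and the rod tip at (402,20). I'll push it along the lane.

>>> move_arm(commands="0.2 0.01 0 0 -1; 0.2 0 0 0 -1; 0.2 0.005 0 0 -1; 0.2 0 0 0 -1; 0 0 0 0 -1")

```text
t: 15.68
tcp_pos: [0.5776, 0.0602, 0.027]
orientation: [-2.22, -2.221, -0.0]
contact_force: [-3.8, 4.6, 7.7]
width: 0.65
finger_force: 64.4
```

>>> move_arm(commands="0.1 0 0 0 -1; 0.1 0 0 0 -1; 0.1 0 0 0 -1; 0.1 0 0 0 -1; 0 0 0 0 -1")

```text
t: 16.3
tcp_pos: [0.5782, 0.0993, 0.027]
orientation: [2.222, 2.221, 0.001]
contact_force: [-1.9, 2.7, 5.7]
width: 0.646
finger_force: 64.2
```

Threaded. I'll approach home slowly.

>>> move_arm(commands="0.08 0 0 0 -1; 0.04 0 0 0 -1; 0 0 0 0 -1; 0.02 0 0 0 -1; 0 0 0 0 -1")

```text
t: 16.92
tcp_pos: [0.5785, 0.1123, 0.027]
orientation: [2.222, 2.22, 0.001]
contact_force: [-1.8, -1.0, 5.9]
width: 0.645
finger_force: 64.3
```

>>> move_arm(commands="0.02 0 0 0 -1; 0 0 0 0 -1; 0.02 0 0 0 -1; 0 0 0 0 -1; 0 0 0 0 -1")

```text
t: 17.55
tcp_pos: [0.5785, 0.1152, 0.027]
orientation: [2.221, 2.219, -0.001]
contact_force: [-1.3, -7.0, 4.3]
width: 0.649
finger_force: 64.0
```

>>> move_arm(commands="0.02 0 0 0 -1; 0 0 0 0 -1; 0.02 0 0 0 -1; 0 0 0 0 -1; 0 0 0 0 -1")

```text
t: 18.18
tcp_pos: [0.5786, 0.1154, 0.027]
orientation: [2.22, 2.215, -0.009]
contact_force: [-4.4, -29.1, 7.0]
width: 0.646
finger_force: 64.5
```

>>> move_arm(commands="-0.03 0 0 0 -1; 0 0 0 0 0.5; 0 0 0 0 0.5; 0 0 0 0 0.5; 0 0 0 0 0.5")

```text
t: 18.8
tcp_pos: [0.5783, 0.1179, 0.0262]
orientation: [-2.222, -2.221, 0.0]
contact_force: [-0.6, 0.4, 0.6]
width: 0.753
finger_force: 0.0
```

>>> move_arm(commands="0 0 -0.5 0 0.5; 0 0 -0.5 0 0.5; 0 0 -0.2 0 0.5; 0 0 0 0 0; 0 0 0 0 0")

```text
t: 19.42
tcp_pos: [0.5778, 0.1177, 0.145]
orientation: [-2.221, -2.219, 0.002]
contact_force: [-0.2, -0.7, -1.2]
width: 0.5
finger_force: 0.0
```

Run:
```python
from fit import *
np.set_printoptions(precision=4,suppress=True)
print(arm.read_state()['tcp_pos'])
c=get_calibration('wrist'); np.savez('pics/w5.npz',**c)
save('wrist','w5',None,1.56)
c4=dict(np.load('pics/w2.npz')); T=np.linalg.inv(c4['camera_from_world']); T[:3,3]+=np.array([.57607,-.02147,.02701])-np.array([.5769,.0358,.0261]); c4['camera_from_world']=np.linalg.inv(T)
S=lambda u,v:((np.array([u,v])+.5)/1.5625-.5)
print('pin',at_z(c4,*S(775,293),.082))
```

```text
[0.5778 0.1177 0.145 ]
pin [0.647  0.0268 0.082 ]
```

View pics/w5.png

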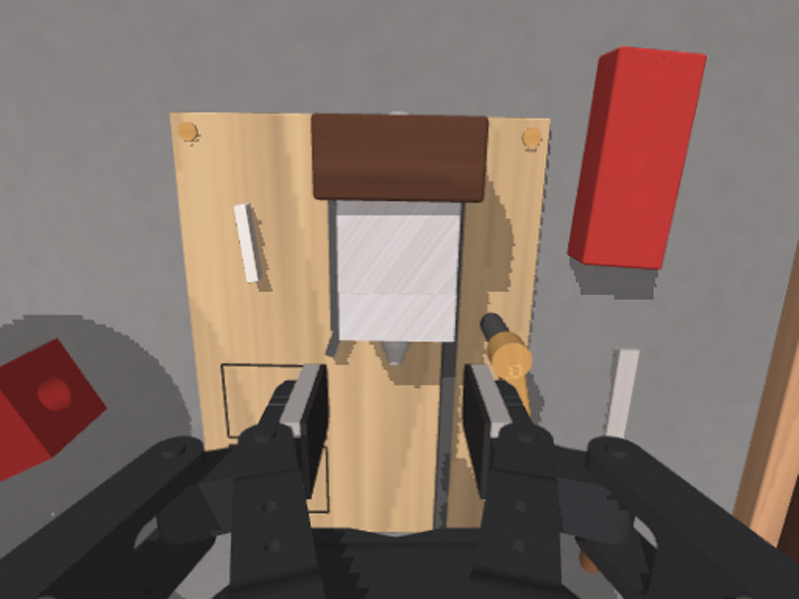

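The collars are flush against each other and the head block: the narrow one's back edge is at row 341, and the seam between them is at row 293. Now I'll go to the keeper pin at (0.647, 0.027).

>>> move_arm(commands="-0.46 0.35 0 0 0; -0.45 0.34 0 0 0; 0 0 0 0 0; 0 0 0.3 0 0; 0 0 0 0 0")

```text
t: 20.1
tcp_pos: [0.6456, 0.0273, 0.1134]
orientation: [-2.218, -2.217, 0.006]
contact_force: [-0.6, -0.3, 0.9]
width: 0.499
finger_force: 0.0
```

>>> move_arm(commands="0 0 0 0 0; 0 0 0 0 0")

```text
t: 20.35
tcp_pos: [0.6476, 0.0269, 0.1174]
orientation: [2.221, 2.22, 0.002]
contact_force: [-0.5, 0.4, 0.6]
width: 0.498
finger_force: 0.0
```

>>> move_arm(commands="0 0 0.3 0 0; 0 0 0.19 0 0; 0 0 0 0 0; 0 0 0 0 0; 0 0 0 0 -1")

```text
t: 20.98
tcp_pos: [0.6478, 0.0266, 0.0686]
orientation: [2.221, 2.219, 0.002]
contact_force: [-0.0, 0.1, -0.0]
width: 0.301
finger_force: 0.0
```

>>> move_arm(commands="0 0 0 0 -1; 0 0 0 0 -1; 0 0 0 0 -1; 0 0 0 0 -1")

```text
t: 21.48
tcp_pos: [0.6477, 0.0265, 0.0681]
orientation: [2.222, 2.22, 0.001]
contact_force: [-0.8, -0.4, 5.6]
width: 0.077
finger_force: 58.8
```

>>> move_arm(commands="-0.013 -0.129 -0.01 0 -1; 0.012 -0.128 0 0 -1; 0.037 -0.124 0 0 -1; 0 0 0 0 -1; 0 0 0 0 -1")

```text
t: 22.1
tcp_pos: [0.607, 0.0286, 0.0683]
orientation: [-2.22, -2.22, 0.01]
contact_force: [-11.3, -9.0, 7.7]
width: 0.079
finger_force: 60.2
```

>>> move_arm(commands="0 0 0 0 -1; 0 0 0 0 -1")

```text
t: 22.35
tcp_pos: [0.607, 0.0285, 0.0683]
orientation: [-2.22, -2.22, 0.01]
contact_force: [-11.0, -9.8, 6.1]
width: 0.077
finger_force: 60.2
```

Run:
```python
from h import *
s=arm.read_state(); print(s['tcp_pos'],s['contact_force'],s['wrist_torque'])
c=get_calibration('wrist'); np.savez('pics/w6.npz',**c)
save('wrist','w6',None,1.56)
```

```text
[0.60696322 0.0285174  0.06826291] [-10.96609695  -9.8047461    6.08699531] [-1.63980409  1.87334599  0.38670436]
```

View pics/w6.png

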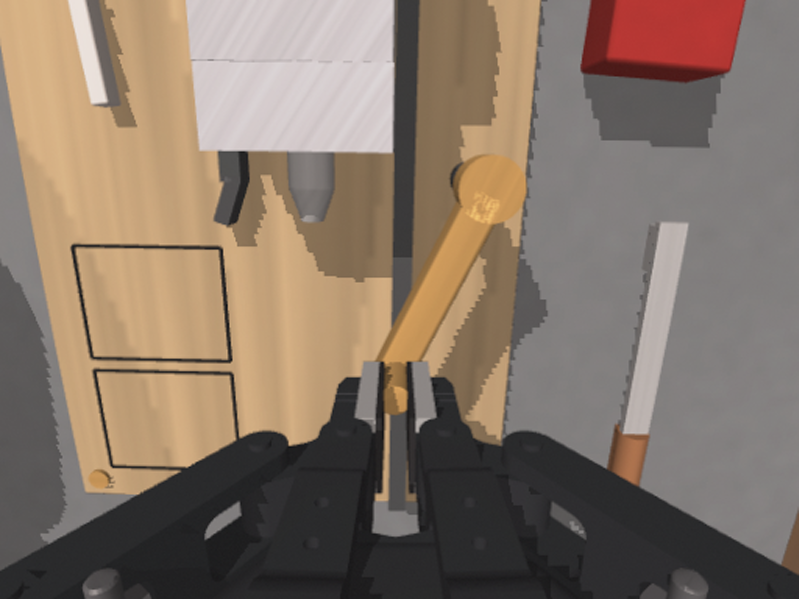

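The pin is held between the pads at (396,400), the bar is following at about q≈1.15, and the collars are undisturbed. I'll continue the arc.

>>> move_arm(commands="-0.015 -0.02 0 0 -1; 0.061 -0.115 0 0 -1; 0.082 -0.1 0 0 -1; 0 0 0 0 -1; 0 0 0 0 -1")

```text
t: 23.02
tcp_pos: [0.5849, 0.0436, 0.0683]
orientation: [-2.22, -2.22, 0.002]
contact_force: [-4.6, 2.9, 4.2]
width: 0.076
finger_force: 60.0
```

>>> move_arm(commands="0.1 -0.08 0 0 -1; 0.114 -0.06 0 0 -1; 0.124 -0.035 0 0 -1; 0 0 0 0 -1; 0 0 0 0 -1")

```text
t: 23.65
tcp_pos: [0.5703, 0.0775, 0.0689]
orientation: [2.22, 2.217, 0.007]
contact_force: [7.2, 0.4, -0.7]
width: 0.079
finger_force: 58.8
```

>>> move_arm(commands="0.08 0 0 0 -1; 0.04 0 0 0 -1; 0 0 0 0 -1; 0.02 0 0 0 -1; 0 0 0 0 -1")

```text
t: 24.28
tcp_pos: [0.5695, 0.0905, 0.0687]
orientation: [2.22, 2.218, 0.003]
contact_force: [5.2, 1.0, 0.4]
width: 0.079
finger_force: 59.4
```

>>> move_arm(commands="0.02 0 0 0 -1; 0 0 0 0 -1; 0.02 0 0 0 -1; 0 0 0 0 -1; 0 0 0 0 -1")

```text
t: 24.9
tcp_pos: [0.5694, 0.0939, 0.0688]
orientation: [2.221, 2.217, 0.002]
contact_force: [3.9, -6.2, 1.6]
width: 0.076
finger_force: 59.1
```

>>> move_arm(commands="0.02 0 0 0 -1; 0 0 0 0 -1; 0.01 0 0 0 -1; 0 0 0 0 -1; 0 0 0 0 -1")

```text
t: 25.52
tcp_pos: [0.5694, 0.0961, 0.0688]
orientation: [2.219, 2.217, -0.0]
contact_force: [4.6, -14.6, 1.3]
width: 0.083
finger_force: 58.8
```

>>> move_arm(commands="0.02 0 0 0 -1; 0 0 0 0 -1; 0 0 0 0 -1")

```text
t: 25.9
tcp_pos: [0.5695, 0.099, 0.0686]
orientation: [2.221, 2.217, 0.002]
contact_force: [5.6, -5.9, -1.3]
width: 0.08
finger_force: 61.0
```

>>> move_arm(commands="0 0 0 0 -0.3; 0 0 0 0 -0.3; 0 0 0 0 -0.3; 0 0 -0.4 0 -0.3; 0 0 -0.5 0 -0.3")

```text
t: 26.52
tcp_pos: [0.5676, 0.1, 0.1586]
orientation: [-2.221, -2.219, 0.003]
contact_force: [1.1, 0.1, 0.6]
width: 0.345
finger_force: 0.0
```

>>> move_arm(commands="-0.3 -0.3 -0.3 0 0; -0.5 0 -0.3 0 1; -0.3 0 0 0 1; 0 0 0 0 1; 0 0 0 0 1")

```text
t: 27.15
tcp_pos: [0.5379, -0.0094, 0.218]
orientation: [-2.221, -2.22, 0.0]
contact_force: [-0.2, -0.2, -0.0]
width: 0.997
finger_force: 0.0
```

Run:
```python
from h import *
s=arm.read_state(); print(s['tcp_pos'],s['contact_force'])
c=get_calibration('wrist'); np.savez('pics/w7.npz',**c)
save('wrist','w7',(150,0,450,220),2.6)
```

```text
[ 0.53793091 -0.00943484  0.2180098 ] [-0.17635246 -0.15304922 -0.03068274]
```

View pics/w7.png

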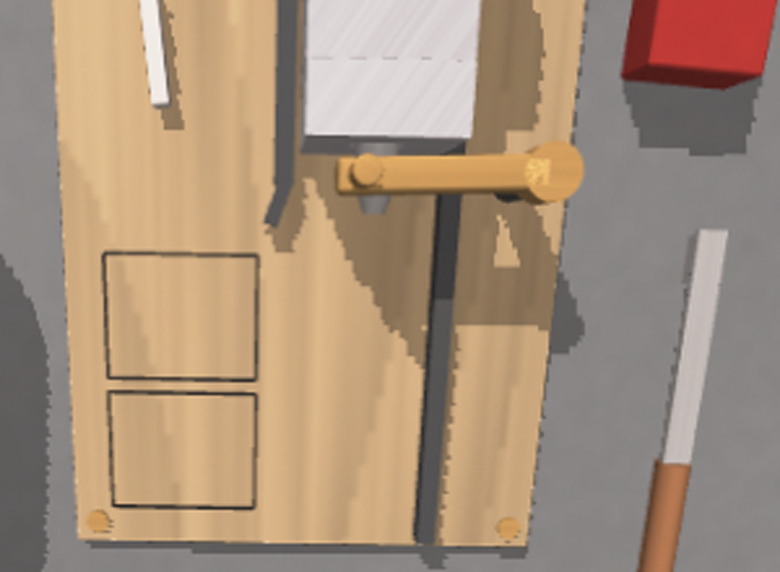

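The picture shows the keeper across the lane just behind the narrow collar. I'll check its angle numerically.

Run:
```python
from h import *
c=dict(np.load('pics/w7.npz')); im=cv2.imread('pics/w7_raw.png')
hsv=cv2.cvtColor(im,cv2.COLOR_BGR2HSV)
f=lambda a,b,r0,r1:None
def edge(cols,r0,r1,sign,z,ch):
    P=[]
    for u in cols:
        g=np.diff(ch[r0:r1,u].astype(float))*sign; k=int(g.argmax()); 
        o=0
        if 0<k<len(g)-1:
            a,b,d=g[k-1:k+2]; o=.5*(a-d)/(a-2*b+d+1e-9)
        P.append(at_z(c,u,r0+k+.5+o,z)[:2])
    P=np.array(P); s,i=np.polyfit(P[:,0],P[:,1],1); print('slope',round(s,4),'y',P[:,1].mean().round(4),'res',np.std(P[:,1]-s*P[:,0]-i).round(5))
S=hsv[...,1]; G=im[...,2]
edge(range(302,322),56,66,1,.064,S)      # bar top edge between rod & fence
edge(range(302,350),56,66,1,.064,S)
edge(range(300,345),68,80,-1,.048,S)
edge(range(300,345),66,80,-1,.064,G)
edge(range(272,328),46,57,-1,.064,G)     # narrow collar back edge
edge(range(194,246),93,101,-1,.008,G); edge(range(196,246),142,150,-1,.008,G)
edge(range(190,340),203,212,-1,.008,S)
```

```text
slope 0.0166 y 0.096 res 8e-05
slope 0.0238 y 0.0963 res 0.00012
slope 0.0077 y 0.0848 res 0.00027
slope 0.019 y 0.0854 res 7e-05
slope -0.018 y 0.1019 res 9e-05
slope -0.0161 y 0.0646 res 5e-05
slope -0.0158 y 0.0127 res 0.00011
slope -0.0179 y -0.0636 res 0.0002
```

The keeper is about 0.035–0.05 rad from shut. That is inside tolerance, but I'll nudge it firmly to its stop with closed fingers.

>>> move_arm(commands="0.3 0.2 0 0 -1; 0.3 0.22 0 0 -1; 0 0 0.5 0 -1; 0 0 0.5 0 -1; 0 0 0 0 -1")

```text
t: 27.82
tcp_pos: [0.5783, 0.0511, 0.1153]
orientation: [-2.216, -2.218, 0.007]
contact_force: [-0.4, 0.2, 0.9]
width: 0.001
finger_force: 0.0
```

>>> move_arm(commands="0 0 0 0 -1; 0 0 0 0 -1; 0 0 0 0 -1")

```text
t: 28.2
tcp_pos: [0.5807, 0.0498, 0.1197]
orientation: [2.221, 2.219, 0.002]
contact_force: [-0.3, 0.1, -0.7]
width: -0.001
finger_force: 0.0
```

>>> move_arm(commands="0 0 0.4 0 -1; 0 0 0.27 0 -1; 0 0 0 0 -1; 0 0 0 0 -1; 0.15 0 0 0 -1")

```text
t: 28.82
tcp_pos: [0.581, 0.0647, 0.0528]
orientation: [2.223, 2.217, 0.003]
contact_force: [-0.4, 0.8, 0.6]
width: -0.001
finger_force: 0.0
```

>>> move_arm(commands="0.06 0 0 0 -1; 0 0 0 0 -1; 0.02 0 0 0 -1; 0 0 0 0 -1; 0 0 0 0 -1")

```text
t: 29.45
tcp_pos: [0.5803, 0.0727, 0.0513]
orientation: [-2.223, -2.22, 0.0]
contact_force: [-0.8, -0.3, -0.2]
width: -0.002
finger_force: 0.0
```

>>> move_arm(commands="0.02 0 0 0 -1; 0 0 0 0 -1; 0.02 0 0 0 -1; 0 0 0 0 -1; 0 0 0 0 -1")

```text
t: 30.08
tcp_pos: [0.5802, 0.075, 0.0513]
orientation: [2.221, 2.219, -0.004]
contact_force: [-1.5, -11.2, -0.1]
width: -0.001
finger_force: 5.4
```

>>> move_arm(commands="0.02 0 0 0 -1; 0 0 0 0 -1; 0 0 0 0 -1")

```text
t: 30.45
tcp_pos: [0.5802, 0.0753, 0.0513]
orientation: [2.22, 2.218, -0.008]
contact_force: [-2.8, -20.2, 1.1]
width: -0.001
finger_force: 10.0
```

The bar is hard against its stop. I'll back off, lift and verify.

>>> move_arm(commands="-0.3 0 0 0 -1; 0 0 -0.5 0 -1; -0.5 -0.43 -0.5 0 -1; -0.05 0 -0.5 0 1; 0 0 0 0 1")

```text
t: 31.08
tcp_pos: [0.5491, 0.0055, 0.1929]
orientation: [2.219, 2.215, 0.007]
contact_force: [0.2, 0.5, -0.8]
width: 0.423
finger_force: 0.0
```

>>> move_arm(commands="0 0 -0.15 0 1; 0 0 0 0 1; 0 0 0 0 1; 0 0 0 0 1")

```text
t: 31.58
tcp_pos: [0.5475, 0.0063, 0.2032]
orientation: [-2.221, -2.22, 0.001]
contact_force: [0.3, -0.6, 0.3]
width: 1.005
finger_force: 0.0
```

Run:
```python
from h import *
s=arm.read_state(); print(s['t'],s['tcp_pos'],s['contact_force'])
c=get_calibration('wrist'); im,_=capture('wrist'); S=cv2.cvtColor(im,cv2.COLOR_RGB2HSV)[...,1]; G=im[...,0]
def edge(xs,y,z,sign,ch,w=5):
    P=[]
    for x in xs:
        u,v=proj(c,np.array([x,y-.017*(x-.577),z])); u=int(round(u)); r0=int(v)-w
        g=np.diff(ch[r0:r0+2*w+1,u].astype(float))*sign; k=int(g.argmax()); P.append(at_z(c,u,r0+k+.5,z)[:2])
    P=np.array(P); s,i=np.polyfit(P[:,0],P[:,1],1); print('slope',s.round(4),'y@.577',(s*.577+i).round(4),'res',np.std(P[:,1]-s*P[:,0]-i).round(5))
edge(np.linspace(.585,.62,40),.0975,.064,1,S); edge(np.linspace(.585,.62,40),.086,.064,-1,G)
edge(np.linspace(.555,.6,40),.1022,.064,-1,G)
edge(np.linspace(.475,.525,40),.0646,.008,-1,G)
```

```text
31.575 [0.54750975 0.00629772 0.20321366] [ 0.2905145  -0.55892498  0.25939685]
slope -0.0252 y@.577 0.0984 res 0.0006
slope -0.0134 y@.577 0.0871 res 0.00023
slope -0.0023 y@.577 0.1018 res 0.00016
slope -0.0315 y@.577 0.062 res 0.00026
```

```bash
python3 -c "
from bench import arm
print(arm.finish_job())"
```

```text
the job is handed in; nothing more can be done
None
```

The job is handed in at about 31.6 s. By my measurements the wide collar is home on the shoulder, the narrow one is flat against it, and the keeper is against its stop behind them; no verdict came back.

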